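# Put the objective away and click its case shut

## Task

Put the microscope objective, upright as it stands, into the round well of its open case, setting it down gently. Then fold the lid over it and press the lid's free edge down, by feel and without forcing it, until the spring catch clicks and holds the lid shut on its own. Leave everything else on the bench where it is.

Things in the scene. Friction and masses are not known exactly. Their poses are not given: they have to be found in the camera images.
- objective: the microscope objective: a plain metal cylinder, 30 mm across and 52 mm tall, its top 9 mm tapering to 18 mm across; about 0.12 kg. Stands upright on the bench, loose. Origin at the centre of its underside, z up along its axis.
- case: the objective's case, fixed to the bench: a grey plastic tray 106 x 106 mm, flat deck 32 mm above the bench, with a round well in its middle. Origin at the centre of its underside. The lid is hinged along its +y side (hinge line parallel to the case's x axis); the spring catch stands at its -y side, reaching up to 30 mm out from the tray and at most 60 mm high.
- well (a point): centre of the floor of the well in the case: well 34 mm across, 16 mm deep with a bevelled rim, floor 16 mm above the bench. Axes as the case's.
- lid_hinge (a point): middle of the hinge line: 55 mm to the +y side of the case's origin, 32 mm above the bench. Its axes turn with the lid; with the lid level and shut they are the case's. The lid is a grey shell, 114 mm long along the hinge, 112 mm from hinge to free edge, its flat top 46 mm above the hinge line when shut; walls 3 mm; skirts overlap the tray by 12 mm.
- lid_edge (a point): the place to press: on the thumb ribs on the outside of the lid's top near the middle of its free edge; in the lid's own axes 98 mm from the hinge along -y and 46 mm along +z.
- lid_tongue (a point): the steel tongue at the middle of the free edge, a bar 4 mm thick, in the lid's axes 118 mm from the hinge along -y, 0 along z. It clicks under the sprung barb of the catch and a stop lies below it. Catch and stop sit up to 8 mm higher or lower from case to case, which is not measured, so no fixed depth is right: press by feel. More than 28 N of push on the lid breaks it.
- lid (a joint): lid angle in rad: near 0 shut, 1.57 upright, 1.95 widest. Stands where left at 1.5 or more; if nearly shut and not caught it springs up to about 1.2. Moves with 2 to 4 N at the free edge until the catch (at -0.01 to 0.14), which takes 7 to 16 N; it clicks through after 2 to 4 mm and meets a hard stop some 3 mm lower. Caught, it rests anywhere from -0.08 to 0.08.
- eyepiece: bystander: grey eyepiece, stepped cylinder 42 mm across its upper part and 50 mm tall, stands upright. Leave it alone.
- oil_bottle: bystander: small amber bottle, 28 mm across, 60 mm tall. Leave it alone.
- petri_dish: bystander: flat closed glass dish, 90 mm across, 14 mm tall. Leave it alone.
- slide_mailer: bystander: white flat plastic box, 82 x 32 x 13 mm. Leave it alone.
- tweezers: bystander: steel tweezers lying flat, 135 mm long, 4 mm thick. Leave it alone.
- lens_tissue: bystander: cardboard packet, 70 x 90 x 30 mm. Leave it alone.
- beaker: bystander: open glass beaker, 60 mm across, 70 mm tall. Leave it alone.
Things that resemble listed ones, but are neither listed nor needed, are in the scene too. Of the things like the case, leave any that is yellow; of the rest the larger one is meant. What is shaped like the objective but pink is not meant.

How it is judged:
By the outcome, as a careful person would: the job done as asked, in the order asked, and still so for the second after the job is handed in, with the robot touching nothing.
It also fails if it takes over 61 s, if anything falls off the work surface, if the arm or the gripper's body presses on something with over 40 N, if the wrist force passes 120 N, or if a joint passes its speed limit or range.

## Robot

A 6-joint arm with a two-finger parallel gripper is mounted at the origin on the work surface. World frame = base frame: x ahead of the robot, y to its left, z up, the work surface at z = 0. Lengths are in mm, angles in rad, forces in N, time in s.
With the tool pointing down it reaches from about 275 to 750 mm from the base axis. Payload 10.2 kg.
Tool frame: the origin (TCP) lies at the very end of the fingers, on their centre line; the grasp point (between the pads) lies 19 mm behind it (ctrl.grip_depth is the distance from the TCP to the grasp point, in mm); z points along the fingers, x is the direction in which the jaws open and shut, and the axes are right-handed (so a half turn about z gives the same grasp; the last joint's range is limited). The gripper opens to 85 mm and grips with 20 to 120 N. Pads are 22 mm wide; open, the fingers measure 114 mm over their backs; the gripper's body (76 mm by 85 mm) begins 54 mm behind the grasp point. The pads swing forward as they close: fully open they stand 13 mm farther back than shut.
Start: joints at [-1.336, 0.313, 1.498, -0, 1.331, -0.223], TCP at [232.026, -470.951, 231.294] pointing down, gripper open.
Joint ranges: [-2.94, 2.94], [-0.97, 2.17], [0.19, 2.56], [-1.23, 4.37], [0.02, 3.11], [-2.88, 2.88]. Speed limits (rad/s): [2.39, 2.39, 3.01, 3.14, 3.14, 3.14].

## Interface

Orientations are given as a unit quaternion [w, x, y, z].
In Python, from rig import ctrl gives the robot as it stands.
- The arm moves only by the tool play_rows, never from a script. Its argument "motion" is a list of rows, each a list of 2 entries, a list of its own where there are three numbers: the shift along the tool's x, y, z in mm, then the turn, a rotation vector about the tool's x, y, z in degrees. A call has 1 to 20 rows; each row shifts and turns the commanded pose from where the row before left it, along the tool's axes as they then stand; what a row does not reach is not made up. A row lasts 1/12 s, in which the tool goes at most 41.7 mm and 7.16 degrees, less where a joint would pass 70% of its speed; a pose out of reach is approached as far as the arm can. A call with a gripper value outside its range is refused whole. "fingers" is the finger opening in mm, from 0 to 85.4, set as the call begins (left out, the last holds). The fingers move at their own pace and stop on an object; "squeeze" is the grip in N (left out, the last holds). Time passes only in rows, so rows that do not move let the fingers close. It gives the time, the measured TCP pose, the force and the opening at its end, in the units of the state.
- ctrl.sense(): the state, without advancing time (a new reading comes with each control period).
- ctrl.capture(name): name is "side" or "top" or "wrist"; returns the picture (384x512x3 uint8, red, green, blue); there is no depth.
- ctrl.get_calibration(name): a dict with "K" (3x3 intrinsics, pixels), "k1" (the pictures are not rectified: a ray, as slopes to the right and down, at radius r is drawn at 1 + k1 r^2 times it, then the intrinsics apply), "R" (3x3) and "t" (3): a world point X has camera coordinates R X + t; the wrist camera has in their place "tool_from_camera" (4x4, takes a point from camera to tool coordinates, whose origin is the TCP and whose axes are the tool frame's). Camera axes: x right, y down, z forward; pixel columns grow to the right and rows downward; lengths in mm; the calibration is good to about 2 mm. A picture is of the moment at which its call begins: read the wrist's pose just before it. get_calibration takes no time and is no camera call.
- ctrl.finish_job(): hands the job in, once; it reports no verdict.
Trained networks look in the newest picture that a camera, given by its name, has taken for a name from the list of things; names that differ only in an ending like _2 or _b are one class to them, and where a whole thing is asked for, a point or a joint stands for the part that bears it (a point fixed in the world has none). Each returns a list of dicts, best first, with "p" (0 to 1); they miss things now and then, are a little off and sometimes report something else, mostly with a low value. They report only what shows in the picture. A call takes as long as a camera call. They do not tell look-alikes from the thing itself.
- ctrl.spot_in(camera, name): "position" ([column, row] as shares, 0 to 1, of the picture: columns of its width, rows of its height, amid what is visible of it).
The state is a dict: "time_s": time; "joints": joint angles; "dq": joint speeds; "tau": joint torques, N m; "eef_pos": TCP position; "ee_rot": TCP orientation; "force": force on the tool from outside, world axes, zero at the start; "wrist_torque": the same for the moment, N m; "grip_width": opening from 0.0 (shut) to 1.0 (fully open).
Only numpy, scipy, OpenCV 4.12 (cv2) and the standard library are available. Lean on these libraries where they do the work, as an engineer would, in place of code of your own. Each camera call takes 0.05 s, during which the arm holds its last target. There are 200 camera calls.

## Working session

There is one attempt and no reset: what is moved stays moved. The work goes in short steps, Python scripts to look and compute and a tool call to move; the robot and the scene stay as the last step left them, time stands still between calls to the robot, and variables do not carry over. Pictures are saved under pics/ and viewed, about 8 in all and at most 12, crops included, and the job is handed in when it is done.

Besides the shell and the picture viewer there is one more tool, called after "Request:" by a JSON object that holds its "method" and its "body", one argument or row to a line. play_rows: Moves the arm, as the interface text tells. Its arguments: {"type":"object","properties":{"motion":{"type":"array"},"fingers":{"type":"number"},"squeeze":{"type":"number"}},"required":["motion"]}

```bash
ls; mkdir -p pics
cat > h.py <<'E'
import numpy as np, cv2
from scipy.spatial.transform import Rotation as Ro
from rig import ctrl
def cam(name, s=None):
    c=ctrl.get_calibration(name); K=np.array(c["K"]); k1=c["k1"]
    if "R" in c: R=np.array(c["R"]);t=np.array(c["t"])
    else:
        s=s or ctrl.sense(); T=np.eye(4); q=s["ee_rot"]; T[:3,:3]=Ro.from_quat([q[1],q[2],q[3],q[0]]).as_matrix(); T[:3,3]=s["eef_pos"]
        M=np.linalg.inv(T@np.array(c["tool_from_camera"])); R=M[:3,:3];t=M[:3,3]
    return K,k1,R,t
def ray(c,px):
    K,k1,R,t=c; d=np.array([(px[0]-K[0,2])/K[0,0],(px[1]-K[1,2])/K[1,1]])
    u=d.copy()
    for _ in range(20): u=d/(1+k1*(u@u))
    v=R.T@np.array([u[0],u[1],1.]); return -R.T@t, v/np.linalg.norm(v)
def onz(c,px,z):
    o,v=ray(c,px); return o+v*(z-o[2])/v[2]
def proj(c,X):
    K,k1,R,t=c; p=R@np.array(X,float)+t; u=p[:2]/p[2]; u=u*(1+k1*(u@u)); return np.array([K[0,0]*u[0]+K[0,2],K[1,1]*u[1]+K[1,2]])
def tri(rs):
    A=sum(np.eye(3)-np.outer(v,v) for o,v in rs); b=sum((np.eye(3)-np.outer(v,v))@o for o,v in rs); return np.linalg.solve(A,b)
def save(n,im,box=None,f=1):
    if box: im=im[box[1]:box[3],box[0]:box[2]]
    cv2.imwrite(f"pics/{n}.png",cv2.resize(im[:,:,::-1],None,fx=f,fy=f,interpolation=cv2.INTER_CUBIC))
E
python3 - <<'E'
from h import *
s=ctrl.sense(); print({k:s[k] for k in ("time_s","eef_pos","ee_rot","force","grip_width")})
for n in ("top","side"):
    im=ctrl.capture(n); save(n+"0",im,None,1.5); np.save(n+"0.npy",im)
    for k in ("objective","case","well","lid_hinge","lid_edge","lid_tongue"):
        print(n,k,[(round(d["position"][0]*512),round(d["position"][1]*384),round(d["p"],2)) for d in ctrl.spot_in(n,k)])
E
```

```text
pics
{'time_s': 0.0, 'eef_pos': array([ 231.97156908, -470.69143768,  230.71740368]), 'ee_rot': array([-4.69287396e-04,  8.49101022e-01, -5.28230075e-01, -4.71860348e-04]), 'force': array([-0.97394031, -0.23348994,  0.35224905]), 'grip_width': 1.002105826402471}
top objective [(271, 182, 0.53)]
top case [(172, 247, 0.86), (211, 194, 0.67), (140, 189, 0.67)]
top well [(208, 192, 0.93), (176, 245, 0.77), (138, 192, 0.56)]
top lid_hinge [(135, 192, 0.93), (193, 195, 0.68)]
top lid_edge [(192, 197, 0.93), (134, 195, 0.72), (168, 248, 0.57)]
top lid_tongue [(188, 196, 0.94), (173, 249, 0.91), (134, 193, 0.7)]
side objective [(263, 178, 0.71), (260, 197, 0.46)]
side case [(248, 251, 0.88), (207, 351, 0.86), (315, 331, 0.67)]
side well [(250, 252, 0.89), (315, 328, 0.81), (205, 353, 0.7)]
side lid_hinge [(245, 253, 0.87), (204, 349, 0.68)]
side lid_edge [(315, 321, 0.98), (248, 254, 0.97), (204, 349, 0.65)]
side lid_tongue [(251, 255, 0.73), (315, 321, 0.63), (208, 349, 0.59)]
```

View pics/top0.png

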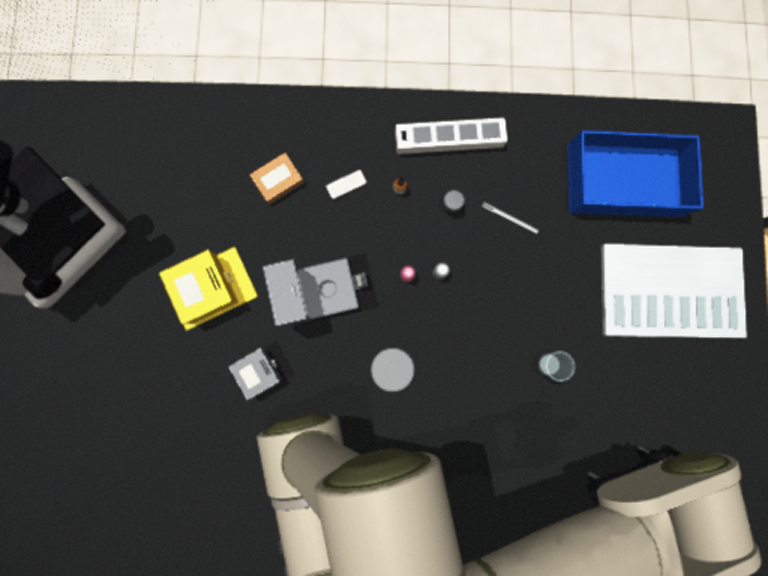

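View pics/side0.png

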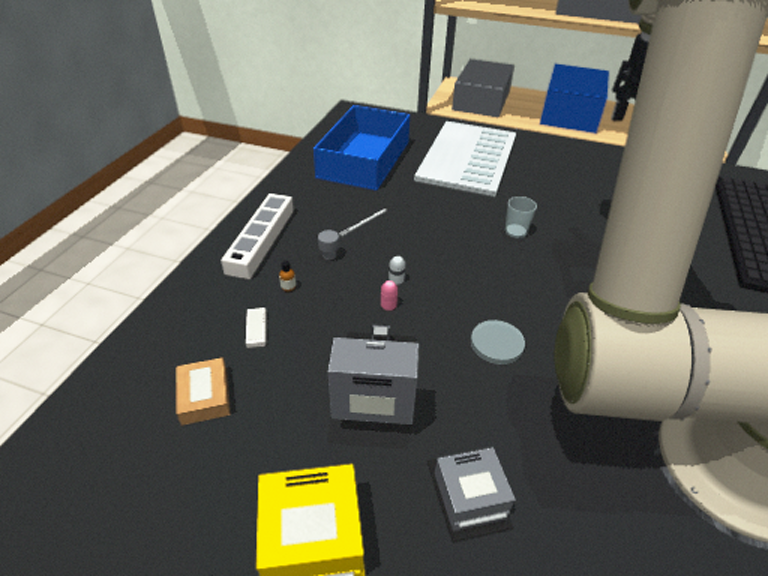

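The top view (768 px scale) shows these candidates.
- **Cases:** yellow at (205,287), large grey and open at (310,290), small grey and shut at (255,373). I choose the large grey one.
- **Objectives:** metal at (442,270), pink at (408,273). I choose the metal one. The grey eyepiece at (454,200) is a further look-alike.

Next I measure both and check the choice in one close crop.

Run:
```python
from h import *
top=np.load("top0.npy"); side=np.load("side0.npy")
a=cv2.resize(top[155:225,165:310][:,:,::-1],None,fx=5,fy=5,interpolation=cv2.INTER_CUBIC)
b=cv2.resize(side[160:290,210:355][:,:,::-1],None,fx=5,fy=5,interpolation=cv2.INTER_CUBIC)[:, :]
b=cv2.resize(b,(240,215)) if 0 else b
cv2.imwrite("pics/crop.png",cv2.resize(np.vstack([a,b[:650]]),None,fx=.6,fy=.6))
ct,cs=cam("top"),cam("side")
print("campos",ct[2].T@-ct[3],cs[2].T@-cs[3])
print("obj ray top z45",onz(ct,(442/1.5,270/1.5),45), "spot",onz(ct,(294.7,180.5),52))
print("tri",tri([ray(ct,(294.7,180)),ray(cs,(265,176))]))
print("well top z32",onz(ct,(219,192.5),32))
```

```text
campos [ 440.91159585  -55.91721412 1121.58219978] [373.33847282 531.08604964 671.90143564]
obj ray top z45 [ 578.15399211 -202.07507494   45.        ] spot [ 575.69586152 -201.2448512    52.        ]
tri [ 578.47509345 -203.29300547   37.60929203]
well top z32 [534.27016226  34.21586841  32.        ]
```

View pics/crop.png

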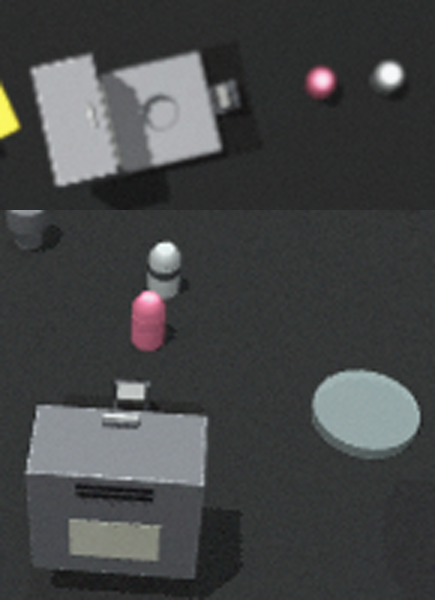

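The crop confirms it. The metal objective with the dark band is at crop (388,77), with the pink one beside it at (320,82). The large grey case has its well at (161,112) and its catch at (225,95). Next I fit the case pose and lid angle from corners.

Run:
```python
from h import *
from scipy.optimize import least_squares
ct=cam("top"); cs=cam("side")
px=[(231,171.7),(238.7,205),(218.7,192.3),(175.7,177.7),(184,217),(196.3,172.7),(204.3,212.3)]
px=np.array(px)
def pts(p):
    x,y,w,a=p; c=np.array([x,y,0]);Rz=Ro.from_euler('z',w).as_matrix()
    Rx=Ro.from_euler('x',-a).as_matrix()
    L=lambda q: np.array([0,55,32])+Rx@np.array(q)
    P=[(53,-53,32),(-53,-53,32),(0,0,32),L((57,-112,46)),L((-57,-112,46)),L((57,-112,-12)),L((-57,-112,-12))]
    return [Rz@np.array(q)+c for q in P]
f=lambda p:(np.array([proj(ct,q) for q in pts(p)])-px).ravel()
r=least_squares(f,[534,34,0,1.6]); print(r.x,f(r.x).round(1)); 
print("side lid top corners",[proj(cs,q).round() for q in pts(r.x)[3:]])
print("pink",onz(ct,(408/1.5,273/1.5),50))
s=ctrl.sense();q=s["ee_rot"];print(Ro.from_quat([q[1],q[2],q[3],q[0]]).as_matrix().round(3)); print(ctrl.get_calibration("wrist"))
```

```text
[5.34794894e+02 3.57465820e+01 2.54702387e-01 1.57807842e+00] [ 0.2  0.6  0.1 -0.1 -0.2  0.   0.  -0.2  0.2 -0.1 -0.5  0.2  0.2 -0.2]
side lid top corners [array([218., 246.]), array([278., 251.]), array([223., 223.]), array([279., 227.])]
pink [ 569.46620789 -130.68228853   50.        ]
[[ 0.442 -0.897 -0.   ]
 [-0.897 -0.442  0.   ]
 [-0.    -0.    -1.   ]]
{'K': array([[311.2507596 ,   0.        , 252.86380517],
       [  0.        , 311.2507596 , 192.54548937],
       [  0.        ,   0.        ,   1.        ]]), 'k1': -0.04576435700343026, 'tool_from_camera': array([[ 9.99999787e-01, -4.50538188e-04,  4.72516083e-04,
        -2.39368108e-01],
       [ 2.90551428e-04,  9.55222063e-01,  2.95889720e-01,
        -7.56524001e+01],
       [-5.84667406e-04, -2.95889520e-01,  9.55221990e-01,
        -1.42009222e+02],
       [ 0.00000000e+00,  0.00000000e+00,  0.00000000e+00,
         1.00000000e+00]])}
```

```bash
cat >> h.py <<'E'
def pose():
    s=ctrl.sense(); q=s["ee_rot"]; return np.array(s["eef_pos"]),Ro.from_quat([q[1],q[2],q[3],q[0]])
def orient(yaw,tilt=0):
    c,s_=np.cos(yaw),np.sin(yaw)
    return Ro.from_matrix(np.array([[c,s_,0],[s_,-c,0],[0,0,-1]]))*Ro.from_euler('x',tilt,degrees=True)
def inc(p,R,n,start=None):
    from scipy.linalg import logm,expm
    p0,R0=start or pose(); A=np.eye(4);A[:3,:3]=R0.as_matrix();A[:3,3]=p0;B=np.eye(4);B[:3,:3]=R.as_matrix();B[:3,3]=p
    X=expm(np.real(logm(np.linalg.inv(A)@B))/n)
    print(n,"x",X[:3,3].round(2).tolist(),np.degrees(Ro.from_matrix(X[:3,:3]).as_rotvec()).round(3).tolist(), "total", np.round(R0.inv().apply(np.array(p)-p0),1))
def tcp(g,R): return np.array(g)+19*R.as_matrix()[:,2]
YAW=0.2547
E
python3 - <<'E'
from h import *
R=orient(YAW,15); inc(tcp((578,-203,170),R),R,20)
E
```

```text
20 x [10.33, -20.97, 6.33] [0.629, -0.513, -3.894] total [ -92.3 -429.8   79.6]
```

Request:
{"method": "play_rows", "body": {
  "motion": [
    [[10.33,-20.97,6.33],[0.629,-0.513,-3.894]],
    [[10.33,-20.97,6.33],[0.629,-0.513,-3.894]],
    [[10.33,-20.97,6.33],[0.629,-0.513,-3.894]],
    [[10.33,-20.97,6.33],[0.629,-0.513,-3.894]],
    [[10.33,-20.97,6.33],[0.629,-0.513,-3.894]],
    [[10.33,-20.97,6.33],[0.629,-0.513,-3.894]],
    [[10.33,-20.97,6.33],[0.629,-0.513,-3.894]],
    [[10.33,-20.97,6.33],[0.629,-0.513,-3.894]],
    [[10.33,-20.97,6.33],[0.629,-0.513,-3.894]],
    [[10.33,-20.97,6.33],[0.629,-0.513,-3.894]],
    [[10.33,-20.97,6.33],[0.629,-0.513,-3.894]],
    [[10.33,-20.97,6.33],[0.629,-0.513,-3.894]],
    [[10.33,-20.97,6.33],[0.629,-0.513,-3.894]],
    [[10.33,-20.97,6.33],[0.629,-0.513,-3.894]],
    [[10.33,-20.97,6.33],[0.629,-0.513,-3.894]],
    [[10.33,-20.97,6.33],[0.629,-0.513,-3.894]],
    [[10.33,-20.97,6.33],[0.629,-0.513,-3.894]],
    [[10.33,-20.97,6.33],[0.629,-0.513,-3.894]],
    [[10.33,-20.97,6.33],[0.629,-0.513,-3.894]],
    [[10.33,-20.97,6.33],[0.629,-0.513,-3.894]]
  ]
}}

```text
time_s: 2.37
eef_pos: [577.2, -197.2, 151.3]
ee_rot: [-0.13, 0.983, 0.128, -0.017]
force: [1.0, -0.2, 0.0]
grip_width: 0.996
```

Run:
```python
from h import *
p,R=pose(); print(p,R.as_matrix().round(3).tolist(),ctrl.sense()["time_s"])
s=ctrl.sense(); c=cam("wrist",s); im=ctrl.capture("wrist"); save("w1",im,None,1.2)
print([(round(d["position"][0]*512),round(d["position"][1]*384),round(d["p"],2)) for d in ctrl.spot_in("wrist","objective")])
for z in (0,43,52): print(z,proj(c,(578,-203,z)).round())
```

```text
[ 577.16634004 -197.19847314  151.28927886] [[0.967, 0.246, -0.066], [0.255, -0.934, 0.251], [0.0, -0.26, -0.966]] 2.3667
[(265, 146, 0.86), (251, 226, 0.59)]
0 [252. 223.]
43 [252. 230.]
52 [252. 231.]
```

View pics/w1.png

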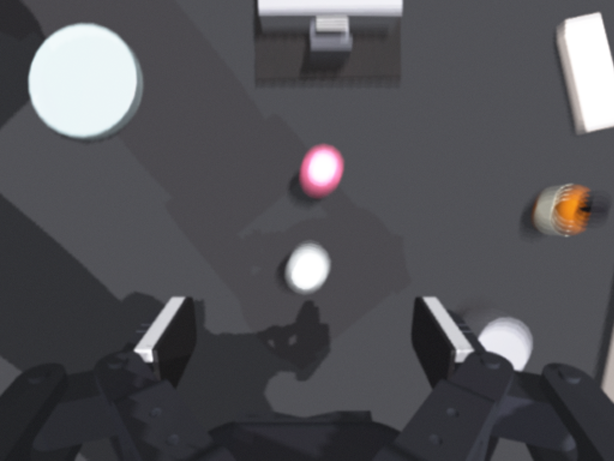

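The wrist view shows the objective at (308,267) and the pink one at (322,171). The eyepiece is at (505,345), to the right of the right finger. I'll fit the objective's outline.

Run:
```python
from h import *
from scipy.optimize import least_squares
im=cv2.imread("pics/w1.png")
g=im.astype(int).min(2); m=((g>95)).astype(np.uint8)
n,l,st,ce=cv2.connectedComponentsWithStats(m)
k=l[265,308]; print(st[k]/1.2,ce[k]/1.2)
w=st[k][:4]/1.2
c=cam("wrist")
th=np.linspace(0,6.28,40)
def box(x,y):
    P=[proj(c,(x+r*np.cos(t),y+r*np.sin(t),z)) for z,r in((0,15),(43,15),(52,9)) for t in th]
    P=np.array(P); return np.r_[P.min(0),P.max(0)]
print(box(578,-203).round(1), "meas",np.r_[w[:2],w[:2]+w[2:]].round(1))
r=least_squares(lambda q:box(*q)-np.r_[w[:2],w[:2]+w[2:]],[578,-203],diff_step=1e-3);print(r.x,r.fun.round(1))
# triangulate top centre from two views, eyepiece
ct=cam("top");cs=cam("side")
C=ce[k]/1.2
print("tri top+wrist centroid",tri([ray(ct,(294.7,180)),ray(c,C)]),"eyepiece",onz(ct,(454/1.5,200/1.5),50), onz(c,(505/1.2,340/1.2),50))
```

```text
[ 238.33333333  200.83333333   37.5          44.16666667 1530.        ] [256.48602033 222.89124909]
[233.5 209.8 268.5 249.2] meas [238.3 200.8 275.8 245. ]
[ 581.51361831 -195.89990599] [ 1.2  3.  -1.2 -2.6]
tri top+wrist centroid [ 580.94157207 -200.63251202   25.81951451] eyepiece [ 727.22565456 -225.45073846   50.        ] [ 729.31267576 -207.85729966   50.        ]
```

Run:
```python
from h import *
R=orient(YAW,15); inc(tcp((581,-198.5,78),R),R,5)
```

```text
5 x [0.51, 4.59, 17.74] [-0.017, 0.016, 0.059] total [ 2.6 23.  88.7]
```

Request:
{"method": "play_rows", "body": {
  "motion": [
    [[0.5,4.6,17.7],[0,0,0]],
    [[0.5,4.6,17.7],[0,0,0]],
    [[0.5,4.6,17.7],[0,0,0]],
    [[0.5,4.6,17.7],[0,0,0]],
    [[0.5,4.6,17.7],[0,0,0]],
    [[0,0,0],[0,0,0]],
    [[0,0,0],[0,0,0]]
  ],
  "fingers": 65
}}

```text
time_s: 3.05
eef_pos: [578.7, -197.4, 59.9]
ee_rot: [-0.13, 0.983, 0.125, -0.017]
force: [-0.4, -0.3, 0.8]
grip_width: 0.76
```

Run:
```python
from h import *
s=ctrl.sense(); c=cam("wrist",s); im=ctrl.capture("wrist"); print(s["eef_pos"])
for z,r in((0,15),(43,15),(52,9)):
    P=np.array([proj(c,(581+r*np.cos(t),-198.5+r*np.sin(t),z)) for t in np.linspace(0,6.28,60)]).astype(np.int32)
    im=np.ascontiguousarray(im); 
    if z==0: raw=im.copy(); np.save("w2.npy",raw)
    cv2.polylines(im,[P],True,(0,255,0),1)
save("w2",im,(130,80,390,330),2.4)
```

```text
[ 578.66235814 -197.43851905   59.93996343]
```

View pics/w2.png

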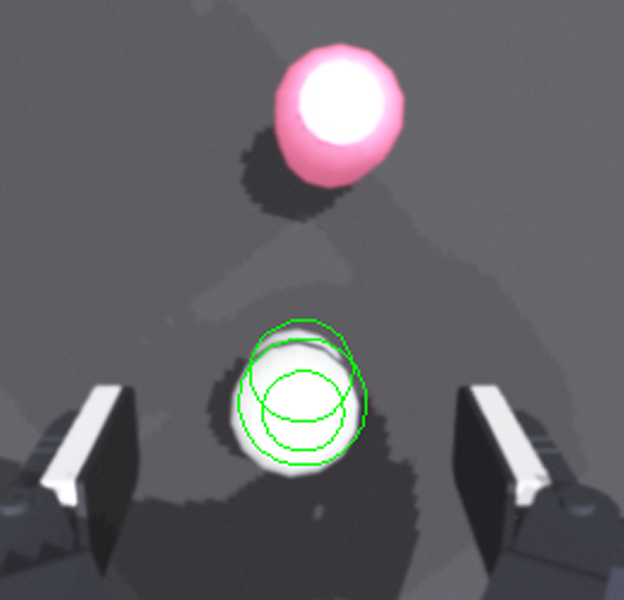

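The overlay shows the objective centred at crop (296,402), about 8 px left of and 10 px below my estimate. I'll correct by roughly 3 mm, then descend and grip.

Run:
```python
from h import *
R=orient(YAW,15); p,_=pose(); inc(tcp((579.7,-201.6,40),R),R,4)
```

```text
4 x [-0.13, 2.31, 9.56] [0.01, -0.009, -0.012] total [-0.5  9.2 38.3]
```

Request:
{"method": "play_rows", "body": {
  "motion": [
    [[-0.1,2.3,9.6],[0,0,0]],
    [[-0.1,2.3,9.6],[0,0,0]],
    [[-0.1,2.3,9.6],[0,0,0]],
    [[-0.1,2.3,9.6],[0,0,0]],
    [[0,0,0],[0,0,0]]
  ]
}}

```text
time_s: 3.52
eef_pos: [577.3, -195.4, 18.2]
ee_rot: [-0.131, 0.983, 0.126, -0.018]
force: [-1.0, 0.3, -0.3]
grip_width: 0.761
```

Request:
{"method": "play_rows", "body": {
  "motion": [
    [[0,0,0],[0,0,0]],
    [[0,0,0],[0,0,0]],
    [[0,0,0],[0,0,0]],
    [[0,0,0],[0,0,0]],
    [[0,0,0],[0,0,0]],
    [[0,0,0],[0,0,0]]
  ],
  "fingers": 22,
  "squeeze": 30
}}

```text
time_s: 4.02
eef_pos: [578.7, -196.3, 21.3]
ee_rot: [-0.129, 0.983, 0.126, -0.016]
force: [0.0, -0.5, 4.6]
grip_width: 0.338
```

Request:
{"method": "play_rows", "body": {
  "motion": [
    [[0,-1.3,-5],[0,0,0]],
    [[0,-5.2,-19.3],[0,0,0]],
    [[0,-5.2,-19.3],[0,0,0]],
    [[0,-5.2,-19.3],[0,0,0]],
    [[0,-5.2,-19.3],[0,0,0]],
    [[0,-1.3,-5],[0,0,0]]
  ]
}}

```text
time_s: 4.52
eef_pos: [579.2, -196.6, 114.1]
ee_rot: [-0.128, 0.984, 0.126, -0.015]
force: [0.6, -1.5, -0.4]
grip_width: 0.339
```

Run:
```python
from h import *
s=ctrl.sense(); print(s["eef_pos"],s["force"],s["grip_width"])
R=orient(YAW,15); t=tcp((534.8,35.7,105),R); print(t)
u=np.array([-.2519,.9678,0]); inc(t,R,10)
```

```text
[ 579.2160377  -196.55908094  114.05317633] [ 0.552164   -1.50424482 -0.43577955] 0.3390190626216825
[533.56099522  40.45891603  86.6474093 ]
10 x [1.55, -22.57, 8.84] [0.019, -0.015, 0.004] total [  15.5 -225.9   88.1]
```

Request:
{"method": "play_rows", "body": {
  "motion": [
    [[1.5,-12,3],[0,0,0]],
    [[1.5,-23,6],[0,0,0]],
    [[1.5,-23,6],[0,0,0]],
    [[1.5,-23,6],[0,0,0]],
    [[1.5,-23,6],[0,0,0]],
    [[1.5,-23,6],[0,0,0]],
    [[1.5,-15,4],[0,0,0]],
    [[1.5,-8,2],[0,0,0]],
    [[0,0,0],[0,0,0]],
    [[0,0,0],[0,0,0]]
  ]
}}

```text
time_s: 5.35
eef_pos: [551.0, -43.3, 111.8]
ee_rot: [-0.129, 0.983, 0.126, -0.017]
force: [-0.4, 0.4, -0.6]
grip_width: 0.332
```

Run:
```python
from h import *
s=ctrl.sense(); c=cam("wrist",s); im=np.ascontiguousarray(ctrl.capture("wrist")); np.save("w3.npy",im); np.save("w3p.npy",np.r_[s["eef_pos"],s["ee_rot"]]);print(s["eef_pos"],s["grip_width"])
print([(round(d["position"][0]*512),round(d["position"][1]*384),round(d["p"],2)) for d in ctrl.spot_in("wrist","well")])
def circ(x,y,z,r,col):
    P=np.array([proj(c,(x+r*np.cos(t),y+r*np.sin(t),z)) for t in np.linspace(0,6.28,60)]).astype(np.int32); cv2.polylines(im,[P],True,col,1)
circ(534.8,35.7,32,17,(0,255,0))
R=orient(YAW,15); g=np.array(s["eef_pos"])-19*pose()[1].as_matrix()[:,2]; print(g)
circ(g[0],g[1],g[2]-40,15,(255,0,0)); circ(g[0],g[1],g[2]+3,15,(255,0,0)); circ(g[0],g[1],g[2]+12,9,(255,0,0))
save("w3",im,(80,20,430,360),2)
```

```text
[551.01650007 -43.31073553 111.79534373] 0.331599009395274
[(264, 105, 0.85), (261, 18, 0.59)]
[552.25126131 -48.06661336 130.14900796]
```

View pics/w3.png

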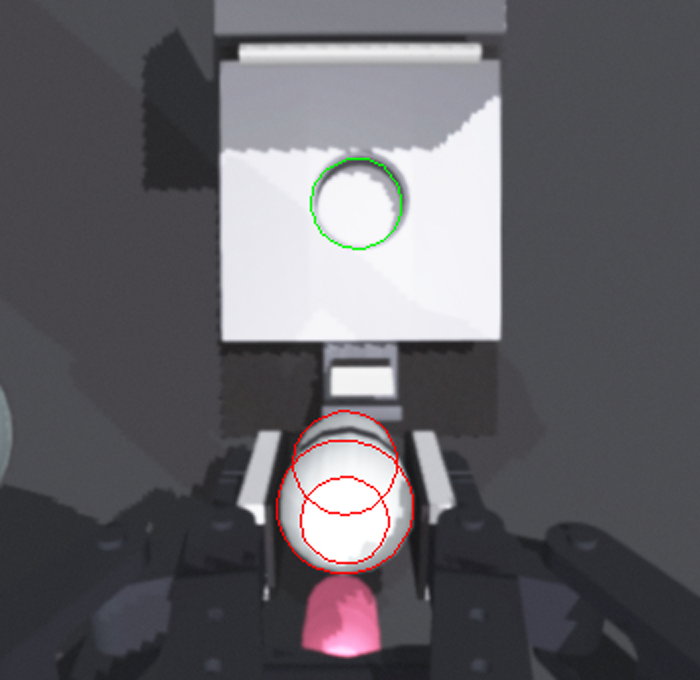

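The picture shows the objective upright in the jaws, matching the red model. The well centre is at crop (361,200), about 2 px right of and 1.5 px above the estimate, so I correct the target to (535.9, 37.1).

Run:
```python
from h import *
R=orient(YAW,15); inc(tcp((535.9,37.1,84),R),R,7)
```

```text
7 x [0.8, -10.33, 9.61] [0.002, -0.001, -0.009] total [  5.6 -72.3  67.3]
```

Request:
{"method": "play_rows", "body": {
  "motion": [
    [[0.9,-14,3.8],[0,0,0]],
    [[0.9,-14,3.8],[0,0,0]],
    [[0.9,-14,3.8],[0,0,0]],
    [[0.9,-14,3.8],[0,0,0]],
    [[0.9,-14,3.8],[0,0,0]],
    [[0.9,-14,3.8],[0,0,0]],
    [[0,0,0],[0,0,0]],
    [[0,3,11.2],[0,0,0]],
    [[0,3,11.2],[0,0,0]],
    [[0,3,11.2],[0,0,0]],
    [[0,3,11.2],[0,0,0]],
    [[0,0,0],[0,0,0]],
    [[0,0,0],[0,0,0]],
    [[0,0,0],[0,0,0]]
  ]
}}

```text
time_s: 6.62
eef_pos: [534.5, 42.3, 65.6]
ee_rot: [-0.129, 0.983, 0.126, -0.016]
force: [-0.1, -0.2, -1.8]
grip_width: 0.339
```

Run:
```python
from h import *
s=ctrl.sense();print(s["force"],s["grip_width"])
R=orient(YAW,15); inc(tcp((535.9,37.1,74),R),R,5)
```

```text
[-0.1390702  -0.16161864 -1.80374403] 0.3392749498251732
5 x [0.01, 0.61, 1.89] [0.0, -0.003, -0.005] total [0.1 3.1 9.5]
```

Request:
{"method": "play_rows", "body": {
  "motion": [
    [[0,0.8,2.4],[0,0,0]],
    [[0,0.8,2.4],[0,0,0]],
    [[0,0.8,2.4],[0,0,0]],
    [[0,0.8,2.4],[0,0,0]],
    [[0,0.6,1.9],[0,0,0]],
    [[0,0.6,1.9],[0,0,0]],
    [[0,0.6,1.9],[0,0,0]],
    [[0,0,0],[0,0,0]]
  ]
}}

```text
time_s: 7.28
eef_pos: [534.3, 41.7, 49.0]
ee_rot: [-0.13, 0.983, 0.126, -0.017]
force: [-0.1, 0.4, -2.2]
grip_width: 0.342
```

Request:
{"method": "play_rows", "body": {
  "motion": [
    [[0,0.5,1.7],[0,0,0]],
    [[0,0.5,1.7],[0,0,0]],
    [[0,0.5,1.7],[0,0,0]],
    [[0,0,0],[0,0,0]]
  ]
}}

```text
time_s: 7.62
eef_pos: [534.3, 41.6, 43.7]
ee_rot: [-0.13, 0.983, 0.126, -0.017]
force: [0.3, 0.3, -1.5]
grip_width: 0.339
```

Request:
{"method": "play_rows", "body": {
  "motion": [
    [[0,0.4,1.4],[0,0,0]],
    [[0,0.4,1.4],[0,0,0]],
    [[0,0.2,0.8],[0,0,0]],
    [[0,0,0],[0,0,0]]
  ]
}}

```text
time_s: 7.95
eef_pos: [534.4, 41.6, 40.2]
ee_rot: [-0.13, 0.983, 0.126, -0.017]
force: [-0.2, -0.7, -1.4]
grip_width: 0.332
```

Request:
{"method": "play_rows", "body": {
  "motion": [
    [[0,0.2,0.6],[0,0,0]],
    [[0,0.2,0.6],[0,0,0]],
    [[0,0,0],[0,0,0]]
  ]
}}

```text
time_s: 8.2
eef_pos: [534.5, 41.5, 39.0]
ee_rot: [-0.13, 0.983, 0.126, -0.017]
force: [-0.2, -0.7, -1.0]
grip_width: 0.339
```

Request:
{"method": "play_rows", "body": {
  "motion": [
    [[0,0.15,0.5],[0,0,0]],
    [[0,0.15,0.5],[0,0,0]],
    [[0,0,0],[0,0,0]]
  ]
}}

```text
time_s: 8.45
eef_pos: [534.5, 41.5, 38.0]
ee_rot: [-0.13, 0.983, 0.126, -0.017]
force: [0.1, 0.1, -1.2]
grip_width: 0.336
```

Request:
{"method": "play_rows", "body": {
  "motion": [
    [[0,0.15,0.5],[0,0,0]],
    [[0,0,0],[0,0,0]]
  ]
}}

```text
time_s: 8.62
eef_pos: [534.5, 41.4, 37.5]
ee_rot: [-0.129, 0.983, 0.126, -0.017]
force: [0.9, -0.3, -2.3]
grip_width: 0.336
```

Request:
{"method": "play_rows", "body": {
  "motion": [
    [[0,0.15,0.5],[0,0,0]],
    [[0,0,0],[0,0,0]]
  ]
}}

```text
time_s: 8.78
eef_pos: [534.6, 41.4, 37.3]
ee_rot: [-0.13, 0.983, 0.126, -0.017]
force: [-2.3, -0.8, 2.7]
grip_width: 0.337
```

Request:
{"method": "play_rows", "body": {
  "motion": [
    [[0,0.15,0.5],[0,0,0]],
    [[0,0,0],[0,0,0]]
  ]
}}

```text
time_s: 8.95
eef_pos: [534.6, 41.4, 37.3]
ee_rot: [-0.13, 0.983, 0.126, -0.017]
force: [-4.3, -0.4, 8.8]
grip_width: 0.342
```

Contact came at the expected depth. I'll relax and release.

Request:
{"method": "play_rows", "body": {
  "motion": [
    [[0,-0.15,-0.5],[0,0,0]],
    [[0,-0.1,-0.3],[0,0,0]]
  ]
}}

```text
time_s: 9.12
eef_pos: [534.6, 41.4, 37.4]
ee_rot: [-0.129, 0.983, 0.126, -0.017]
force: [-0.2, 0.3, -1.3]
grip_width: 0.335
```

Request:
{"method": "play_rows", "body": {
  "motion": [
    [[0,0,0],[0,0,0]],
    [[0,0,0],[0,0,0]],
    [[0,0,0],[0,0,0]],
    [[0,0,0],[0,0,0]]
  ],
  "fingers": 52
}}

```text
time_s: 9.45
eef_pos: [534.5, 41.4, 37.2]
ee_rot: [-0.129, 0.983, 0.126, -0.017]
force: [-0.2, 0.2, 0.1]
grip_width: 0.611
```

Request:
{"method": "play_rows", "body": {
  "motion": [
    [[0,-1.3,-5],[0,0,0]],
    [[0,-3,-11],[0,0,0]],
    [[0,-5,-19.3],[0,0,0]],
    [[0,-5,-19.3],[0,0,0]],
    [[0,-5,-19.3],[0,0,0]],
    [[0,18,-8],[0,0,0]],
    [[0,20,-8],[0,0,0]],
    [[0,20,-8],[0,0,0]],
    [[0,0,0],[0,0,0]],
    [[0,0,0],[0,0,0]]
  ]
}}

```text
time_s: 10.28
eef_pos: [550.6, -19.9, 122.7]
ee_rot: [-0.129, 0.984, 0.125, -0.016]
force: [-0.1, 0.1, -0.8]
grip_width: 0.616
```

Run:
```python
from h import *
s=ctrl.sense(); c=cam("wrist",s); im=np.ascontiguousarray(ctrl.capture("wrist")); print(s["eef_pos"],s["grip_width"],s["force"])
def circ(x,y,z,r,col):
    P=np.array([proj(c,(x+r*np.cos(t),y+r*np.sin(t),z)) for t in np.linspace(0,6.28,60)]).astype(np.int32); cv2.polylines(im,[P],True,col,1)
circ(535.9,37.1,32,17,(0,255,0)); circ(535.9,37.1,68,9,(255,0,0))
save("w4",im,(80,0,430,360),1.6)
```

```text
[550.58297497 -19.90277259 122.73026939] 0.6156416984739483 [-0.0773384   0.09668207 -0.79302544]
```

View pics/w4.png

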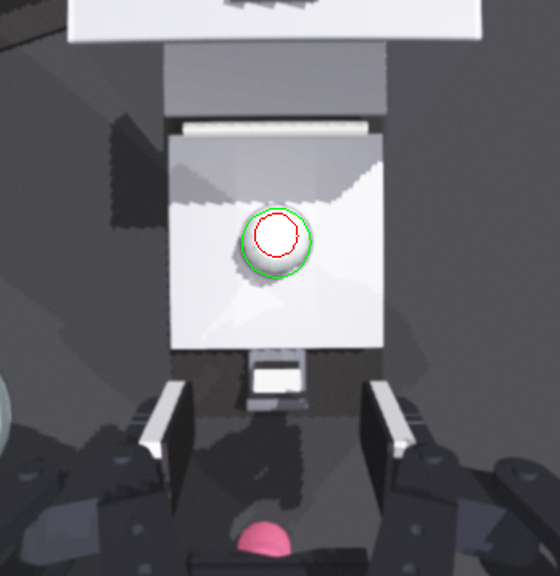

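The objective sits upright in the well: model circles and image agree at (277,240). Next I close the fingers, go over and behind the lid, and sweep it shut.

```bash
cat >> h.py <<'E'
CX,CY=535.9,37.1
def cw(x,y,z):
    v=Ro.from_euler('z',YAW).apply([x,y,z]); return v+np.array([CX,CY,0])
def incase(p): return Ro.from_euler('z',-YAW).apply(np.array(p)-[CX,CY,0])
E
python3 - <<'E'
from h import *
R0=orient(YAW,0); st=pose(); print(incase(st[0]))
for w,n in [((0,-55,198),6),((0,128,198),8),((0,128,124),5)]:
    p=cw(*w); inc(p,R0,n,st); st=(p,R0)
for a in np.arange(1.58,-.01,-.2):
    d=88+(1.58-a)*10; c,s=np.cos(a),np.sin(a); print(round(a,2),"TCP y,z",round(55-d*c+46*s+11,1),round(32+d*s+46*c,1))
E
```

```text
[ -0.27700843 -58.0054261  122.43140833]
6 x [0.05, -2.42, -12.41] [-2.5, -0.003, -0.005] total [  0.3 -22.5 -72.2]
8 x [0.0, -22.88, 0.0] [0.0, 0.0, -0.0] total [  -0. -183.    0.]
5 x [0.0, -0.0, 14.8] [0.0, 0.0, -0.0] total [ 0.  0. 74.]
1.58 TCP y,z 112.8 119.6
1.38 TCP y,z 94.1 129.1
1.18 TCP y,z 73.5 134.6
0.98 TCP y,z 51.8 135.7
0.78 TCP y,z 30.1 132.2
0.58 TCP y,z 9.2 124.2
0.38 TCP y,z -9.8 111.8
0.18 TCP y,z -26.1 95.5
```

Request:
{"method": "play_rows", "body": {
  "motion": [
    [[0,-2.4,-12.4],[-2.5,0,0]],
    [[0,-2.4,-12.4],[-2.5,0,0]],
    [[0,-2.4,-12.4],[-2.5,0,0]],
    [[0,-2.4,-12.4],[-2.5,0,0]],
    [[0,-2.4,-12.4],[-2.5,0,0]],
    [[0,-2.4,-12.4],[-2.5,0,0]],
    [[0,-12,0],[0,0,0]],
    [[0,-23,0],[0,0,0]],
    [[0,-23,0],[0,0,0]],
    [[0,-23,0],[0,0,0]],
    [[0,-23,0],[0,0,0]],
    [[0,-23,0],[0,0,0]],
    [[0,-23,0],[0,0,0]],
    [[0,-21,0],[0,0,0]],
    [[0,-12,0],[0,0,0]],
    [[0,0,0],[0,0,0]],
    [[0,0,0],[0,0,0]]
  ],
  "fingers": 0
}}

```text
time_s: 11.75
eef_pos: [503.1, 161.1, 197.1]
ee_rot: [-0.0, 0.992, 0.128, -0.0]
force: [-0.1, -0.4, -0.8]
grip_width: 0.002
```

Run:
```python
from h import *
s=ctrl.sense();p,R=pose();print(incase(p),s["force"],s["grip_width"])
R0=orient(YAW,0);inc(cw(0,128,120),R0,5)
```

```text
[ -0.49021124 128.21004796 197.0951458 ] [-0.07855472 -0.42231979 -0.8150703 ] 0.001849919233749892
5 x [0.1, 0.05, 15.42] [-0.005, 0.008, 0.015] total [ 0.5  0.2 77.1]
```

Request:
{"method": "play_rows", "body": {
  "motion": [
    [[0,0,15.4],[0,0,0]],
    [[0,0,15.4],[0,0,0]],
    [[0,0,15.4],[0,0,0]],
    [[0,0,15.4],[0,0,0]],
    [[0,0,15.4],[0,0,0]],
    [[0,0,0],[0,0,0]],
    [[0,5,0],[0,0,0]],
    [[0,5,0],[0,0,0]],
    [[0,5,0],[0,0,0]],
    [[0,5,-2.5],[0,0,0]],
    [[0,5,-2.5],[0,0,0]],
    [[0,5,-2.5],[0,0,0]],
    [[0,4,-2],[0,0,0]],
    [[0,0,0],[0,0,0]]
  ]
}}

```text
time_s: 12.92
eef_pos: [512.5, 127.0, 130.5]
ee_rot: [0.0, 0.992, 0.127, 0.0]
force: [-0.5, 0.2, -0.8]
grip_width: -0.006
```

Request:
{"method": "play_rows", "body": {
  "motion": [
    [[0,7,-2],[0,0,0]],
    [[0,7,-2],[0,0,0]],
    [[0,7,-1.5],[0,0,0]],
    [[0,7,-0.5],[0,0,0]],
    [[0,7,-0.3],[0,0,0]],
    [[0,7,-0.3],[0,0,0]],
    [[0,0,0],[0,0,0]]
  ]
}}

```text
time_s: 13.5
eef_pos: [523.0, 85.8, 136.5]
ee_rot: [0.0, 0.992, 0.126, -0.0]
force: [0.1, 0.7, -0.8]
grip_width: 0.003
```

Run:
```python
from h import *
p,R=pose();print(incase(p),ctrl.sense()["force"])
im=ctrl.capture("side"); save("s5",im,(190,180,360,300),3.5)
```

```text
[ -0.20874618  50.33515078 136.46829285] [ 0.0578      0.68860316 -0.79929013]
```

View pics/s5.png

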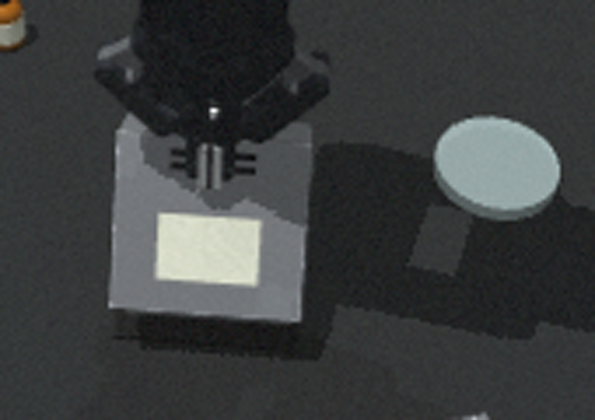

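The side view shows the closed fingertips on the thumb ribs at (210,165) and the lid folding. I carry on.

Request:
{"method": "play_rows", "body": {
  "motion": [
    [[0,6.7,1.3],[0,0,0]],
    [[0,6.7,1.5],[0,0,0]],
    [[0,6.7,1.7],[0,0,0]],
    [[0,7,2.4],[0,0,0]],
    [[0,7,2.7],[0,0,0]],
    [[0,7,3],[0,0,0]],
    [[0,6.5,3.7],[0,0,0]],
    [[0,6.5,4.1],[0,0,0]],
    [[0,6.5,4.6],[0,0,0]],
    [[0,0,0],[0,0,0]]
  ]
}}

```text
time_s: 14.38
eef_pos: [538.0, 27.2, 110.5]
ee_rot: [0.0, 0.992, 0.126, -0.0]
force: [-0.2, 0.5, 0.4]
grip_width: -0.005
```

Request:
{"method": "play_rows", "body": {
  "motion": [
    [[0,4,3],[0,0,0]],
    [[0,4,3.3],[0,0,0]],
    [[0,3.5,3],[0,0,0]],
    [[0,3,2.5],[0,0,0]],
    [[0,0,0],[0,0,0]]
  ]
}}

```text
time_s: 14.8
eef_pos: [541.6, 13.9, 99.2]
ee_rot: [0.0, 0.992, 0.127, -0.0]
force: [0.1, 0.2, 0.6]
grip_width: 0.003
```

Request:
{"method": "play_rows", "body": {
  "motion": [
    [[0,2.5,2],[0,0,0]],
    [[0,2.5,2],[0,0,0]],
    [[0,2.5,1.5],[0,0,0]],
    [[0,0,0],[0,0,0]]
  ]
}}

```text
time_s: 15.13
eef_pos: [543.5, 6.8, 93.9]
ee_rot: [-0.0, 0.992, 0.127, -0.0]
force: [1.2, -0.3, 0.2]
grip_width: 0.0
```

Request:
{"method": "play_rows", "body": {
  "motion": [
    [[0,2,1],[0,0,0]],
    [[0,2,1],[0,0,0]],
    [[0,1,1],[0,0,0]],
    [[0,0,0],[0,0,0]]
  ]
}}

```text
time_s: 15.47
eef_pos: [544.8, 2.1, 91.0]
ee_rot: [0.0, 0.992, 0.127, -0.0]
force: [-0.3, 0.5, 0.9]
grip_width: -0.002
```

Run:
```python
from h import *
p,R=pose();print(incase(p),ctrl.sense()["force"])
```

```text
[ -0.25488322 -36.1427464   91.03065073] [-0.28144896  0.5053181   0.85408804]
```

Request:
{"method": "play_rows", "body": {
  "motion": [
    [[0,0.5,1],[0,0,0]],
    [[0,0.5,1],[0,0,0]],
    [[0,0,0],[0,0,0]]
  ]
}}

```text
time_s: 15.72
eef_pos: [545.1, 1.1, 89.1]
ee_rot: [0.0, 0.992, 0.127, 0.0]
force: [-0.6, -1.6, 0.4]
grip_width: 0.002
```

Request:
{"method": "play_rows", "body": {
  "motion": [
    [[0,0.5,1],[0,0,0]],
    [[0,0,0],[0,0,0]]
  ]
}}

```text
time_s: 15.88
eef_pos: [545.2, 0.7, 88.2]
ee_rot: [0.0, 0.992, 0.127, 0.0]
force: [-0.0, -1.3, 0.9]
grip_width: 0.002
```

Request:
{"method": "play_rows", "body": {
  "motion": [
    [[0,0.5,1],[0,0,0]],
    [[0,0,0],[0,0,0]]
  ]
}}

```text
time_s: 16.05
eef_pos: [545.3, 0.2, 87.2]
ee_rot: [0.0, 0.992, 0.127, 0.0]
force: [-0.3, -0.6, 2.0]
grip_width: -0.004
```

Request:
{"method": "play_rows", "body": {
  "motion": [
    [[0,0.2,0.8],[0,0,0]],
    [[0,0,0],[0,0,0]]
  ]
}}

```text
time_s: 16.22
eef_pos: [545.3, 0.1, 86.3]
ee_rot: [0.0, 0.992, 0.127, 0.0]
force: [0.6, -2.0, 2.5]
grip_width: -0.0
```

Request:
{"method": "play_rows", "body": {
  "motion": [
    [[0,0.2,0.8],[0,0,0]],
    [[0,0,0],[0,0,0]]
  ]
}}

```text
time_s: 16.38
eef_pos: [545.4, -0.0, 85.5]
ee_rot: [0.0, 0.992, 0.127, 0.0]
force: [0.8, -0.6, 2.2]
grip_width: 0.003
```

Request:
{"method": "play_rows", "body": {
  "motion": [
    [[0,0.2,0.6],[0,0,0]],
    [[0,0,0],[0,0,0]]
  ]
}}

```text
time_s: 16.55
eef_pos: [545.5, -0.1, 85.2]
ee_rot: [-0.0, 0.992, 0.127, 0.0]
force: [-1.2, -1.2, 4.0]
grip_width: -0.001
```

Request:
{"method": "play_rows", "body": {
  "motion": [
    [[0,0.1,0.5],[0,0,0]],
    [[0,0,0],[0,0,0]]
  ]
}}

```text
time_s: 16.72
eef_pos: [545.5, -0.3, 84.9]
ee_rot: [0.0, 0.992, 0.127, 0.0]
force: [-0.3, -1.3, 6.2]
grip_width: 0.001
```

Request:
{"method": "play_rows", "body": {
  "motion": [
    [[0,0.1,0.5],[0,0,0]],
    [[0,0,0],[0,0,0]]
  ]
}}

```text
time_s: 16.88
eef_pos: [545.6, -0.4, 84.6]
ee_rot: [0.0, 0.992, 0.127, 0.0]
force: [-0.8, -0.7, 8.6]
grip_width: -0.0
```

Request:
{"method": "play_rows", "body": {
  "motion": [
    [[0,0.1,0.4],[0,0,0]],
    [[0,0,0],[0,0,0]]
  ]
}}

```text
time_s: 17.05
eef_pos: [545.6, -0.5, 84.3]
ee_rot: [0.0, 0.992, 0.127, 0.0]
force: [-1.6, -2.0, 9.1]
grip_width: 0.003
```

Request:
{"method": "play_rows", "body": {
  "motion": [
    [[0,0.1,0.4],[0,0,0]],
    [[0,0,0],[0,0,0]]
  ]
}}

```text
time_s: 17.22
eef_pos: [545.7, -0.7, 84.0]
ee_rot: [0.0, 0.992, 0.127, 0.0]
force: [-2.7, -1.6, 10.4]
grip_width: 0.001
```

Request:
{"method": "play_rows", "body": {
  "motion": [
    [[0,0.1,0.4],[0,0,0]],
    [[0,0,0],[0,0,0]]
  ]
}}

```text
time_s: 17.38
eef_pos: [545.7, -0.9, 83.6]
ee_rot: [0.0, 0.992, 0.127, 0.0]
force: [-2.0, -3.0, 9.9]
grip_width: 0.001
```

Request:
{"method": "play_rows", "body": {
  "motion": [
    [[0,0.1,0.4],[0,0,0]],
    [[0,0,0],[0,0,0]]
  ]
}}

```text
time_s: 17.55
eef_pos: [545.8, -1.2, 82.9]
ee_rot: [0.0, 0.992, 0.127, 0.0]
force: [-1.2, -3.2, 6.9]
grip_width: -0.002
```

Request:
{"method": "play_rows", "body": {
  "motion": [
    [[0,0.1,0.4],[0,0,0]],
    [[0,0,0],[0,0,0]]
  ]
}}

```text
time_s: 17.72
eef_pos: [545.8, -1.2, 82.3]
ee_rot: [0.0, 0.992, 0.127, 0.0]
force: [0.0, -2.2, 3.4]
grip_width: -0.002
```

Request:
{"method": "play_rows", "body": {
  "motion": [
    [[0,0.1,0.3],[0,0,0]],
    [[0,0,0],[0,0,0]]
  ]
}}

```text
time_s: 17.88
eef_pos: [545.4, -0.7, 81.4]
ee_rot: [-0.0, 0.992, 0.127, -0.0]
force: [0.7, -0.0, 0.1]
grip_width: -0.002
```

The force fell from 10 N to about 0, which reads as the click. I'll press a touch more to confirm, then lift off.

Request:
{"method": "play_rows", "body": {
  "motion": [
    [[0,0,0.5],[0,0,0]],
    [[0,0,0.5],[0,0,0]],
    [[0,0,0],[0,0,0]]
  ]
}}

```text
time_s: 18.13
eef_pos: [545.3, -0.8, 80.5]
ee_rot: [-0.0, 0.992, 0.127, -0.0]
force: [0.0, -2.0, 2.0]
grip_width: -0.001
```

Request:
{"method": "play_rows", "body": {
  "motion": [
    [[0,0,-1],[0,0,0]],
    [[0,0,-1.5],[0,0,0]],
    [[0,0,-2],[0,0,0]],
    [[0,0,-4],[0,0,0]],
    [[0,0,0],[0,0,0]]
  ]
}}

```text
time_s: 18.55
eef_pos: [545.9, -1.0, 90.0]
ee_rot: [0.0, 0.992, 0.127, 0.0]
force: [-0.0, -0.8, 0.4]
grip_width: 0.0
```

Request:
{"method": "play_rows", "body": {
  "motion": [
    [[0,0,-10],[0,0,0]],
    [[0,0,-20],[0,0,0]],
    [[0,0,-30],[0,0,0]],
    [[0,0,-30],[0,0,0]],
    [[0,10,-20],[0,0,0]],
    [[0,0,0],[0,0,0]],
    [[0,0,0],[0,0,0]]
  ]
}}

```text
time_s: 19.13
eef_pos: [548.4, -10.9, 200.3]
ee_rot: [0.0, 0.992, 0.127, 0.001]
force: [0.1, 0.4, -1.1]
grip_width: 0.0
```

Run:
```python
from h import *
print(pose()[0],ctrl.sense()["force"])
im=np.ascontiguousarray(ctrl.capture("side")); c=cam("side")
for a,col in((0.05,(0,255,0)),(1.2,(255,0,0))):
    Rx=Ro.from_euler('x',-a); P=[proj(c,cw(*(np.array([0,55,32])+Rx.apply(q)))) for q in((-57,0,46),(57,0,46),(57,-112,46),(-57,-112,46))]
    cv2.polylines(im,[np.array(P).round().astype(np.int32)],True,col,1)
save("s6",im,(190,150,360,300),4)
```

```text
[548.36148066 -10.87791895 200.34359168] [ 0.12392327  0.41787515 -1.06364492]
```

View pics/s6.png

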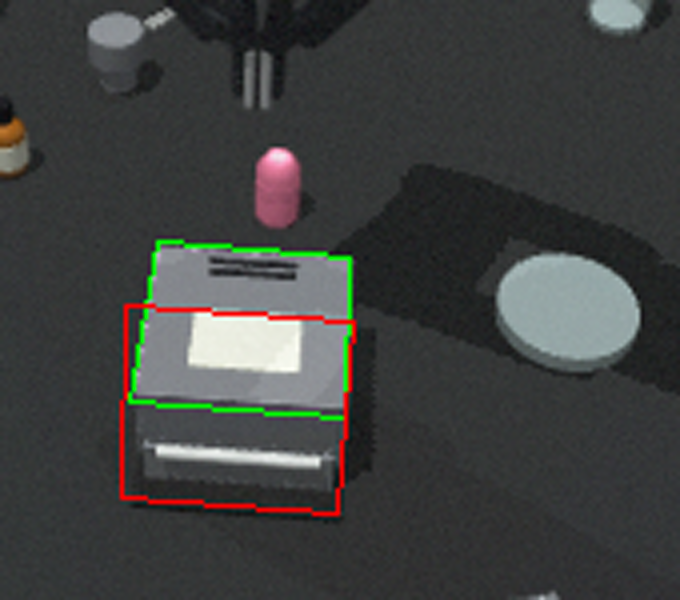

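The lid is shut: its outline matches the 0.05 rad model (green), not the sprung-open 1.2 rad one (red). It holds with the fingers about 120 mm clear, and the bystanders in view are unmoved. Handing in.

```bash
python3 -c "
from rig import ctrl
print(ctrl.finish_job())"
```

```text
the job is handed in; nothing more can be done
None
```

The objective is in the well of the large grey case with the lid caught shut, and I handed the job in at about 19 s of the 61 s allowed.

- **Objective:** I picked up the metal one, not the pink one, and lowered it until it touched the well floor. Contact came at the expected depth with a peak of about 9 N, roughly 10 N net of the sensor offset. A wrist picture after release showed it upright and centred in the well.
- **Lid:** I folded it over from behind and pressed on the thumb ribs. The force rose to about 10 N and then fell to near 0 over about 3.5 mm, which I took as the click. Pressing about 1 mm further gave only 2 N, so I did not reach the hard stop. The 28 N limit was never approached.
- **Last check:** With the fingers about 120 mm clear, the side picture showed the lid shut, its outline matching about 0.05 rad. The nearby bystanders in that view looked unmoved, but I took no final picture of the whole bench.

No check failed. The first position estimates were about 2 to 4 mm off, and I corrected them with closer wrist views.

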